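Unstack the microtome supplies onto their coloured mats

ROBOT

A 6-joint arm with a two-finger parallel gripper is mounted at the origin on the work surface. World frame = base frame: x ahead of the robot, y to its left, z up, the work surface at z = 0. Lengths are in m, angles in rad, forces in N, time in s.
With the tool pointing down it reaches from about 0.225 to 0.875 m from the base axis. Payload 3.4 kg.
Tool frame: the origin (TCP) lies between the finger pads; the fingertips stand 22 mm ahead of it and the grasp point (between the pads) lies 3 mm ahead of it (manip.finger_overhang is the distance from the TCP to the fingertips, in m); z points along the fingers, y is the line along which they close (so a half turn about z gives the same grasp; the last joint's range is limited). The gripper opens to 85 mm and grips with 20 to 120 N. Pads are 22 mm wide; open, the fingers measure 114 mm over their backs; the gripper's body (76 mm by 85 mm) begins 54 mm behind the grasp point. The pads swing forward as they close: fully open they stand 13 mm farther back than shut.
Start: joints at [-1.427, 0.276, 1.505, -0, 1.361, -0.121], TCP at [0.15, -0.555, 0.253] pointing down, gripper open.
Joint ranges: [-2.89, 2.89], [-0.75, 2.08], [0.22, 2.7], [-1.18, 4.32], [0.11, 2.71], [-2.7, 2.7]. Speed limits (rad/s): [2.57, 2.57, 3.14, 3.14, 3.14, 3.14].

INTERFACE

Orientations are given as a unit quaternion [w, x, y, z].
In Python, from rig import get_state, eyes, order, manip gives the robot as it stands.
- The arm moves only by the tool drive_tool, never from a script. Its argument "rows" is a list of rows, each a list of 4 numbers: the shift along the tool's x, y, z in units of 25 mm (1.0 is 25 mm), then the turn about the tool's z in units of 6 degrees (1.0 is 6 degrees). A call has exactly 8 rows; each row is the pose to reach, as a shift and turn from the pose commanded when the call began, along the tool's axes at that moment; what a row does not reach only later rows make up. A row lasts 1/12 s, in which the tool goes at most 41.7 mm and 7.16 degrees, less where a joint would pass 70% of its speed; a pose out of reach is approached as far as the arm can. A call with a gripper value outside its range is refused whole. "grip" is the finger opening in mm, from 0 to 85.4, set as the call begins (left out, the last holds). The fingers move at their own pace and stop on an object; "newtons" is the grip in N (left out, the last holds). Time passes only in rows, so rows that repeat a pose let the fingers close, or fill a call up. It gives the time, the measured TCP pose, the force, the opening and the grip force at its end, in the units of the state.
- get_state(): the state, without advancing time (a new reading comes with each control period).
- eyes.get_image(name): name is "scene" or "top" or "wrist"; returns (picture, depth): 420x560x3 uint8, red, green, blue; 420x560 float32, m along the optical axis (not along the pixel's ray), 0 where there is no reading.
- eyes.camera_info(name): a dict with "fx", "fy", "cx", "cy" (pixels), "R" (3x3) and "t" (3): a world point X has camera coordinates R X + t. Camera axes: x right, y down, z forward; pixel columns grow to the right and rows downward; lengths in m; the calibration is good to about 2 mm. A picture is of the moment at which its call begins: read the wrist's pose just before it. camera_info takes no time and is no camera call; for the wrist camera it gives the pose at the moment of the call.
- order.sign_off(): hands the job in; it is judged then, once.
The state is a dict: "clock": time; "qpos": joint angles; "qd": joint speeds; "effort": joint torques, N m; "position": TCP position; "ee_rot": TCP orientation; "contact_force": force on the tool from outside, world axes, zero at the start; "moment": the same for the moment, N m; "width": finger opening in m; "gripper_force": force on a finger pad.
Only numpy, scipy, OpenCV 4.12 (cv2) and the standard library are available. Lean on these libraries where they do the work, as an engineer would, in place of code of your own. Each camera call takes 0.05 s, during which the arm holds its last target. There are 200 camera calls.

TASK

Take the stack of four microtomy supplies apart and set each one the right way up on the bench mat of its own colour, centred on the mat's white panel (within about a centimetre) and lined up lengthwise with it. There is glass inside: set each thing down, never drop it or let it topple off the stack. Leave the amber stain jar standing where it is.

Things in the scene. Friction and masses are not known exactly. Their poses are not given: they have to be found in the camera images.
- slide_box: loose blue slide storage box, the bottom of the stack; a closed flat-sided block 118 long (own x) x 64 wide (own y) x 32 high (mm), flat on top. Origin: centre of its underside, z up. Grip it across its 64 mm width.
- mailer: loose yellow slide mailer, second from below; a closed flat-sided block 94 long (own x) x 52 wide (own y) x 22 high (mm), flat on top. Origin: centre of its underside, z up. Grip it across its 52 mm width.
- blade_case: loose red microtome blade case, third from below; a closed flat-sided block 70 long (own x) x 40 wide (own y) x 18 high (mm), flat on top. Origin: centre of its underside, z up. Grip it across its 40 mm width.
- coverslip_box: loose green coverslip box, the top of the stack; a closed flat-sided block 46 long (own x) x 28 wide (own y) x 18 high (mm), flat on top. Origin: centre of its underside, z up. Grip it across its 28 mm width.
- slide_box_mat: blue bench mat, fixed, flat, 148 long (own x) x 94 wide (own y) x 4 thick (mm), with a white panel of 118 x 64 printed in its middle: the place of the blue slide box. Origin: centre of its underside (on the bench), so its upper face is 4 mm above its origin; its centre is also the panel's centre.
- mailer_mat: yellow bench mat, fixed, flat, 124 long (own x) x 82 wide (own y) x 4 thick (mm), with a white panel of 94 x 52 printed in its middle: the place of the yellow mailer. Origin: centre of its underside (on the bench), so its upper face is 4 mm above its origin; its centre is also the panel's centre.
- blade_case_mat: red bench mat, fixed, flat, 100 long (own x) x 70 wide (own y) x 4 thick (mm), with a white panel of 70 x 40 printed in its middle: the place of the red blade case. Origin: centre of its underside (on the bench), so its upper face is 4 mm above its origin; its centre is also the panel's centre.
- coverslip_box_mat: green bench mat, fixed, flat, 76 long (own x) x 58 wide (own y) x 4 thick (mm), with a white panel of 46 x 28 printed in its middle: the place of the green coverslip box. Origin: centre of its underside (on the bench), so its upper face is 4 mm above its origin; its centre is also the panel's centre.
- stain_jar: small loose amber glass jar with a black cap, 42 mm in diameter, 75 mm high, standing among the mats; a bystander, not to be moved. Origin: centre of its underside.
Not all that is in view belongs to the job. Several things have the shape of the blade_case_mat; the one meant has the colours described above.

How it is judged:
By the outcome, as a careful person would: the job done as asked, in the order asked, and still so for the second after the job is handed in, with the robot touching nothing.
It also fails if it takes over 109 s, if anything falls off the work surface, if the arm or the gripper's body presses on something with over 40 N, if the wrist force passes 120 N, or if a joint passes its speed limit or range.

## Working session

There is one attempt and no reset: what is moved stays moved. The work goes in short steps, Python scripts to look and compute and a tool call to move; the robot and the scene stay as the last step left them, time stands still between calls to the robot, and variables do not carry over. Pictures are saved under pics/ and viewed, at most 14 in all, crops included, and the job is handed in when it is done.

Besides the shell and the picture viewer there is one more tool, called after "Request:" as name(argument=value, ...) on one line, values as JSON. drive_tool: Moves the arm, as the interface text tells. Its arguments: {"type":"object","properties":{"rows":{"type":"array","items":{"type":"array","items":{"type":"number"}}},"grip":{"type":"number"},"newtons":{"type":"number"}},"required":["rows"]}

```bash
ls; mkdir -p pics
python3 - <<'E'
from rig import get_state, eyes, order, manip
import cv2,numpy as np
s=get_state();print(s['clock'],s['position'],s['ee_rot'],s['width'],manip.finger_overhang)
for n in("top","scene"):
    p,d=eyes.get_image(n);cv2.imwrite(f'pics/{n}0.png',p[:,:,::-1]);np.savez(f'pics/{n}0.npz',p=p,d=d)
    print(n,eyes.camera_info(n))
E
```

```text
pics
0.0 [ 0.15039116 -0.55446482  0.25241949] [-9.40558940e-04  9.91249224e-01  1.32000343e-01 -2.42721126e-05] 0.08542956706707912 0.022
top {'fx': 433.7000485309073, 'fy': 433.7000485309073, 'cx': 274.7880286070307, 'cy': 213.5704832676318, 'R': array([[ 0.0302908 , -0.99930751,  0.0216096 ],
       [-0.99951256, -0.0304463 , -0.00690331],
       [ 0.00755646, -0.02138996, -0.99974265]]), 't': array([-0.02904305,  0.60066162,  0.94550819])}
scene {'fx': 395.8668665683564, 'fy': 395.8668665683564, 'cx': 273.9044150687958, 'cy': 213.80990104238302, 'R': array([[ 0.85583635,  0.51719574, -0.00726026],
       [ 0.36784625, -0.61844637, -0.69441574],
       [-0.36363895,  0.59163557, -0.7195374 ]]), 't': array([-0.5274394 , -0.15947235,  1.27031794])}
```

View pics/top0.png

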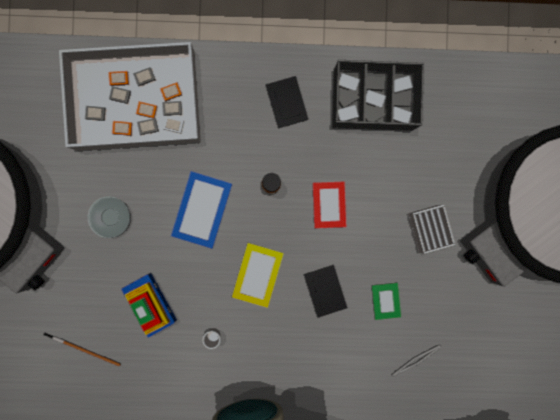

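View pics/scene0.png

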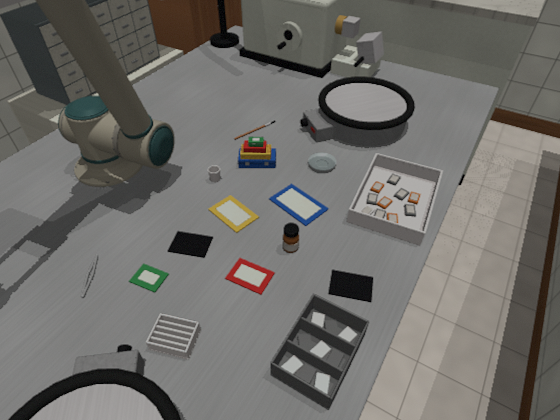

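Top view: the stack is at about (150,305), with the blue mat at (202,210), yellow at (258,275), red at (329,205), green at (386,301) and the amber jar at (271,184). Candidates for the red blade-case mat are the red-bordered one at (329,205) and the black ones at (325,290) and (287,102). I choose the red one at (329,205).

```bash
cat > h.py <<'E'
import numpy as np,cv2
from rig import get_state, eyes, order, manip
HUE={'blue':(100,125),'yellow':(22,34),'red':(0,6),'green':(50,85)}
def world(d,c):
    v,u=np.mgrid[:d.shape[0],:d.shape[1]]
    X=np.stack([(u-c['cx'])/c['fx']*d,(v-c['cy'])/c['fy']*d,d],-1)-c['t']
    return X@c['R']
def onplane(uv,c,z):
    r=np.stack([(uv[:,0]-c['cx'])/c['fx'],(uv[:,1]-c['cy'])/c['fy'],np.ones(len(uv))],1)@c['R']
    o=-c['R'].T@c['t']
    return (o+r*((z-o[2])/r[:,2])[:,None])[:,:2]
def mask(p,col):
    h=cv2.cvtColor(p,cv2.COLOR_RGB2HSV);lo,hi=HUE[col]
    m=(h[...,0]>=lo)&(h[...,0]<=hi)&(h[...,1]>130)&(h[...,2]>45)
    if col=='red': m|=(h[...,0]>=172)&(h[...,1]>130)&(h[...,2]>45)
    return m.astype(np.uint8)
def rect(xy):
    """centre mm, (long,short) mm, long-axis angle deg in (-90,90]"""
    r=cv2.minAreaRect((xy*1000).astype(np.float32));b=cv2.boxPoints(r)
    e=b[1]-b[0];f=b[2]-b[1]
    if np.hypot(*f)>np.hypot(*e): e,f=f,e
    a=np.degrees(np.arctan2(e[1],e[0]));a=(a+90)%180-90
    return np.round(r[0],1),np.round([np.hypot(*e),np.hypot(*f)],1),round(float(a),1)
def blobs(m,amin=60):
    n,l,s,_=cv2.connectedComponentsWithStats(m)
    return [(l==i) for i in range(1,n) if s[i,4]>=amin]
E
python3 - <<'E'
from h import *
z=np.load('pics/top0.npz');p,d=z['p'],z['d'];c=eyes.camera_info('top')
W=world(d,c)
top={'green':.09,'red':.072,'yellow':.054,'blue':.032}
for col in HUE:
    for b in blobs(mask(p,col)):
        v,u=np.nonzero(b);cu=np.array([u,v],float).T
        print(col,'px',cu.mean(0).round(),'n',len(u),'z',np.percentile(W[b][:,2],[5,50,95]).round(4))
        print('   as mat z=4mm',rect(onplane(cu,c,.004)))
        if u.mean()<180 and v.mean()>260:
            print('   plane top',rect(onplane(cu,c,top[col])))
            k=np.abs(W[b][:,2]-top[col])<.006
            print('   depth',k.sum(),rect(W[b][k][:,:2]) if k.sum()>5 else '', 'h',W[b][k][:,2].mean())
jar=W[170:195,258:285].reshape(-1,3);k=jar[:,2]>.06;print('jar',jar[k].mean(0),k.sum())
cup=W[325:355,198:226].reshape(-1,3);k=cup[:,2]>.015;print('cup',cup[k].mean(0),cup[:,2].max())
cv2.imwrite('pics/crop.png',cv2.resize(p[240:350,90:300,::-1],None,fx=3.5,fy=3.5,interpolation=cv2.INTER_CUBIC))
E
```

```text
blue px [201. 210.] n 1163 z [0.0016 0.0045 0.0073]
   as mat z=4mm (array([605.2, 149.5]), array([146.6,  92.8], dtype=float32), -15.1)
blue px [150. 297.] n 412 z [0.0255 0.0321 0.0351]
   as mat z=4mm (array([395. , 257.1]), array([120.1,  66.7], dtype=float32), 31.2)
   plane top (array([400.9, 249.8]), array([116.6,  64.8], dtype=float32), 31.2)
   depth 388 (array([400.3, 250.7]), array([116.4,  62. ], dtype=float32), 31.0) h 0.03201368220305195
yellow px [257. 275.] n 1030 z [0.0013 0.0043 0.0072]
   as mat z=4mm (array([466.9,  23.4]), array([124.2,  81.9], dtype=float32), -14.6)
yellow px [150. 301.] n 313 z [0.0464 0.0544 0.0573]
   as mat z=4mm (array([387.9, 260.8]), array([97.3, 57.7], dtype=float32), 29.0)
   plane top (array([398.8, 247.5]), array([92.1, 54.6], dtype=float32), 29.0)
   depth 285 (array([398.3, 248.4]), array([92.2, 51.4], dtype=float32), 29.2) h 0.05431287921362544
red px [329. 204.] n 799 z [0.0012 0.0041 0.0067]
   as mat z=4mm (array([ 624.7, -128.8]), array([98.5, 70.2], dtype=float32), 1.8)
red px [148. 311.] n 293 z [0.0668 0.0723 0.0751]
   as mat z=4mm (array([381.4, 264.6]), array([71.7, 44.2], dtype=float32), 28.2)
   plane top (array([396.7, 246.2]), array([66.5, 41. ], dtype=float32), 28.2)
   depth 282 (array([396.5, 246.6]), array([66.8, 40.6], dtype=float32), 28.8) h 0.07222868920703376
green px [386. 301.] n 540 z [0.0008 0.0037 0.0063]
   as mat z=4mm (array([ 417.5, -259.8]), array([73.9, 56.3], dtype=float32), 7.4)
green px [142. 311.] n 201 z [0.088  0.0905 0.0934]
   as mat z=4mm (array([380.4, 271.6]), array([47.4, 28.8], dtype=float32), 28.2)
   plane top (array([399.8, 247.8]), array([43.1, 26.2], dtype=float32), 28.2)
   depth 198 (array([399.7, 248.4]), array([43.3, 26.9], dtype=float32), 26.9) h 0.09039436783327125
jar [6.64052060e-01 6.50501061e-04 8.09812811e-02] 285
cup [0.33897163 0.11404656 0.05699414] 0.9500390299365178
```

View pics/crop.png

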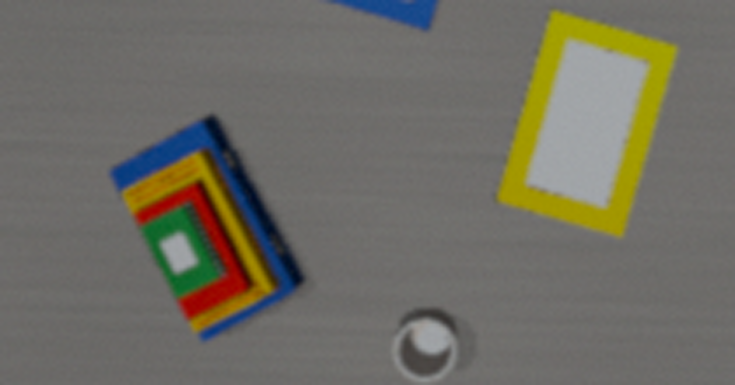

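The close crop confirms the stack order of green, red, yellow and blue at crop (200,230), with all four roughly aligned at 27–31°. The yellow mat is clear, and the cup at (427,345) is not part of the job. Now I'll work out the moves.

```bash
cat >> h.py <<'E'
def go(*targets):
    """targets: (x,y,z mm, long-axis deg); prints shift/turn units from the state now"""
    s=get_state();w,x,y,z=s['ee_rot']
    R=np.array([[1-2*(y*y+z*z),2*(x*y-z*w),2*(x*z+y*w)],[2*(x*y+z*w),1-2*(x*x+z*z),2*(y*z-x*w)],[2*(x*z-y*w),2*(y*z+x*w),1-2*(x*x+y*y)]])
    th=np.degrees(np.arctan2(R[1,0],R[0,0]));P=np.array(s['position'])*1000
    print('t',round(s['clock'],2),'P',P.round(1),'th',round(th,2),'w',round(s['width']*1e3,1),'gf',s['gripper_force'],'F',np.round(s['contact_force'],1),'q6',round(s['qpos'][5],2))
    for t in targets:
        dt=(t[3]-th+90)%180-90
        print(t,'->',(R.T@(np.array(t[:3])-P)/25).round(2),round(-dt/6,2))
E
python3 -c "
from h import *
go((400,-150,250,15),(399.8,248,200,28))"
```

```text
t 0.1 P [ 150.4 -554.5  252.5] th 15.17 w 85.6 gf 0.0 F [-0.1 -0.3 -0.4] q6 -0.12
(400, -150, 250, 15) -> [ 13.87 -13.     0.13] 0.03
(399.8, 248, 200, 28) -> [ 18.03 -28.37   2.15] -2.14
```

Request:
drive_tool(rows=[[0.8,-0.8,0,0],[1.9,-1.9,0,0],[3,-3,0,0],[4.1,-4.2,0,0],[5.2,-5.4,0,0],[6.3,-6.5,0,0],[7.4,-7.7,0,0],[8.5,-8.8,0,0]], grip=60, newtons=40)

```text
clock: 0.77
position: [0.2981, -0.2847, 0.253]
ee_rot: [-0.0, 0.991, 0.132, -0.0]
contact_force: [0.5, 0.1, 1.0]
width: 0.06
gripper_force: 0.0
```

Request:
drive_tool(rows=[[1.1,-1.2,0,0],[2.2,-2.4,0,0],[3.1,-3.7,0,0],[3.9,-5.1,0.2,-0.3],[4.6,-6.5,0.4,-0.6],[5.3,-8,0.6,-0.9],[6,-9.5,0.8,-1.2],[6.7,-11,1,-1.5]])

```text
clock: 1.43
position: [0.3873, 0.0242, 0.228]
ee_rot: [0.0, 0.978, 0.21, 0.0]
contact_force: [1.9, -0.7, -0.0]
width: 0.0601
gripper_force: 0.0
```

```bash
python3 -c "
from h import *
go((399.8,248,160,28))"
```

```text
t 1.43 P [387.3  24.2 228. ] th 24.25 w 60.1 gf 0.0 F [ 1.9 -0.7 -0. ] q6 1.03
(399.8, 248, 160, 28) -> [ 4.13 -7.96  2.72] -0.63
```

Request:
drive_tool(rows=[[0.7,-1.4,0.3,-0.1],[1.4,-2.8,0.6,-0.2],[2.1,-4.2,1,-0.3],[2.8,-5.5,1.3,-0.4],[3.4,-6.7,1.6,-0.5],[3.9,-7.6,1.9,-0.6],[4.13,-7.96,2,-0.63],[4.13,-7.96,2,-0.63]])

```text
clock: 2.1
position: [0.4001, 0.2476, 0.1773]
ee_rot: [0.0, 0.97, 0.243, -0.001]
contact_force: [0.6, -0.1, 0.3]
width: 0.0601
gripper_force: 0.0
```

Run:
```python
from h import *
go((399.8,248,97,28))
c=eyes.camera_info('wrist');p,d=eyes.get_image('wrist')
cv2.imwrite('pics/w1.png',p[:,:,::-1]);W=world(d,c)
for col,z in {'green':.09,'red':.072,'yellow':.054,'blue':.032}.items():
    for b in blobs(mask(p,col),300):
        v,u=np.nonzero(b);print(col,u.mean().round(),v.mean().round(),len(u),'plane',rect(onplane(np.array([u,v],float).T,c,z)))
        k=np.abs(W[b][:,2]-z)<.005
        if k.sum()>50: print('  depth',k.sum(),rect(W[b][k][:,:2]),W[b][k][:,2].mean())
```

```text
t 2.1 P [400.1 247.6 177.3] th 28.14 w 60.1 gf 0.0 F [ 0.6 -0.1  0.3] q6 1.49
(399.8, 248, 97, 28) -> [ 0.   -0.02  3.21] 0.02
green 278.0 219.0 1521 plane (array([401.3, 250.7]), array([44.8, 25.9], dtype=float32), 28.9)
  depth 1511 (array([401.1, 250.5]), array([45. , 26.1], dtype=float32), 28.7) 0.0898776580762056
red 278.0 212.0 1487 plane (array([398.5, 249.2]), array([68.6, 37.7], dtype=float32), 28.1)
  depth 1449 (array([397.9, 248.9]), array([68.8, 37.8], dtype=float32), 28.0) 0.07188263020699696
yellow 276.0 187.0 1635 plane (array([399.1, 250.3]), array([93.4, 50.3], dtype=float32), 29.8)
  depth 1622 (array([399. , 250.4]), array([93.2, 50.4], dtype=float32), 29.5) 0.05388718473282559
yellow 498.0 237.0 4316 plane (array([466.2,  68.7]), array([102.9,  69.3], dtype=float32), -14.6)
blue 461.0 76.0 5109 plane (array([582.3, 166. ]), array([114.8,  84.6], dtype=float32), -15.3)
blue 266.0 158.0 1668 plane (array([401.5, 253.7]), array([115.4,  62.9], dtype=float32), 30.7)
  depth 1666 (array([401.3, 253.6]), array([115.8,  63.2], dtype=float32), 30.7) 0.03190489777701562
```

View pics/w1.png

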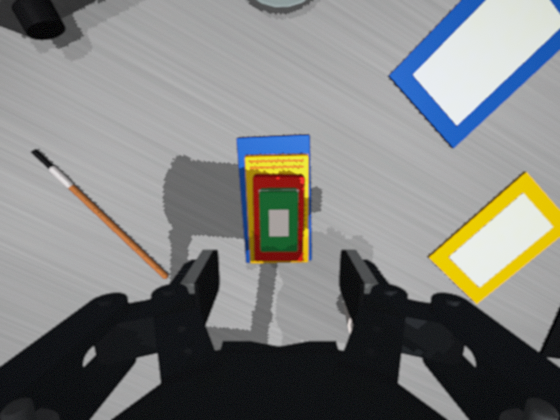

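Wrist view: the stack is centred at (275,215) between the open fingers, and it agrees with the top view to about 2 mm. Descending on the green box.

Request:
drive_tool(rows=[[0.02,-0.02,0.7,0],[0.05,-0.06,1.5,0],[0.05,-0.06,2.2,0],[0.05,-0.06,2.7,0],[0.05,-0.06,3,0],[0.05,-0.06,3.2,0],[0.05,-0.06,3.2,0],[0.05,-0.06,3.2,0]])

```text
clock: 2.82
position: [0.4013, 0.2474, 0.0988]
ee_rot: [0.0, 0.971, 0.241, 0.0]
contact_force: [0.3, 0.8, 0.2]
width: 0.0602
gripper_force: 0.0
```

Request:
drive_tool(rows=[[0,0,0,0],[0,0,0,0],[0,0,0,0],[0,0,0,0],[0,0,0,0],[0,0,0,0],[0,0,0,0],[0,0,0,0]], grip=15, newtons=35)

```text
clock: 3.48
position: [0.4014, 0.2482, 0.0991]
ee_rot: [0.0, 0.97, 0.242, 0.001]
contact_force: [-0.3, -0.6, 6.4]
width: 0.0273
gripper_force: 35.9
```

```bash
python3 -c "
from h import *
go((417.5,-259.8,100,7.4),(400,249,160,28))"
```

```text
t 3.48 P [401.4 248.2  99.1] th 27.97 w 27.3 gf 35.89274525642395 F [-0.3 -0.6  6.4] q6 1.49
(417.5, -259.8, 100, 7.4) -> [-8.96 18.25 -0.04] 3.43
(400, 249, 160, 28) -> [-0.03 -0.06 -2.44] -0.0
```

Request:
drive_tool(rows=[[0,0,-0.15,0],[0,0,-0.5,0],[0,0,-1,0],[0,0,-1.6,0],[-0.2,0.4,-2.1,0.1],[-0.6,1.2,-2.4,0.3],[-1.1,2.2,-2.4,0.4],[-1.6,3.3,-2.4,0.6]])

```text
clock: 4.15
position: [0.4042, 0.156, 0.1593]
ee_rot: [-0.0, 0.977, 0.212, 0.001]
contact_force: [0.4, 0.2, -0.7]
width: 0.0272
gripper_force: 35.1
```

Request:
drive_tool(rows=[[-0.7,1.2,0,0.2],[-1.3,2.4,0,0.4],[-2,3.6,0,0.7],[-2.7,4.8,0,1],[-3.3,6,0,1.3],[-3.9,7.2,0,1.6],[-4.5,8.3,0,1.9],[-5,9.3,0,2.1]])

```text
clock: 4.82
position: [0.3856, -0.1089, 0.1588]
ee_rot: [0.0, 0.995, 0.101, 0.0]
contact_force: [1.0, 0.7, -0.9]
width: 0.0267
gripper_force: 35.1
```

```bash
python3 -c "
from h import *
go((417.5,-259.8,80,7.4))"
```

```text
t 4.82 P [ 385.6 -108.9  158.8] th 11.63 w 26.7 gf 35.12284219264984 F [ 1.   0.7 -0.9] q6 0.92
(417.5, -259.8, 80, 7.4) -> [0.03 6.17 3.16] 0.71
```

Request:
drive_tool(rows=[[0,1,0.2,0.1],[0,2.1,0.6,0.2],[0,3.2,1.1,0.4],[0,4.3,1.7,0.5],[0,5.2,2.2,0.6],[0,5.8,2.7,0.7],[0.03,6.17,3,0.7],[0.03,6.17,3.1,0.7]])

```text
clock: 5.48
position: [0.4186, -0.2594, 0.08]
ee_rot: [-0.0, 0.998, 0.065, -0.0]
contact_force: [0.7, -0.5, 0.5]
width: 0.0269
gripper_force: 35.1
```

Run:
```python
from h import *
go((417.5,-259.8,32,7.4))
c=eyes.camera_info('wrist');p,d=eyes.get_image('wrist')
cv2.imwrite('pics/w2.png',p[:,:,::-1]);W=world(d,c)
for b in blobs(mask(p,'green'),300):
    v,u=np.nonzero(b);zz=np.median(W[b][:,2]);print(u.mean().round(),v.mean().round(),len(u),zz)
    for z in (.004,.072): print('plane',z,rect(onplane(np.array([u,v],float).T,c,z)))
    k=W[b][:,2]<.01
    if k.sum()>50: print(' mat',k.sum(),rect(W[b][k][:,:2]))
    k=W[b][:,2]>.06
    if k.sum()>50: print(' box',k.sum(),rect(W[b][k][:,:2]),np.percentile(W[b][k][:,2],95))
```

```text
t 5.48 P [ 418.6 -259.4   80. ] th 7.48 w 26.9 gf 35.113322138786316 F [ 0.7 -0.5  0.5] q6 0.74
(417.5, -259.8, 32, 7.4) -> [-0.04  0.01  1.92] 0.01
280.0 236.0 7158 0.06960504201061549
plane 0.004 (array([ 404. , -261.4]), array([104. ,  56.8], dtype=float32), 7.5)
plane 0.072 (array([ 431.2, -257.2]), array([68. , 37.1], dtype=float32), 7.5)
 mat 3240 (array([ 409.5, -260.6]), array([92.9, 56.9], dtype=float32), 7.3)
 box 3819 (array([ 439.3, -255.2]), array([87.6, 28.8], dtype=float32), 8.3) 0.07171889151767215
```

View pics/w2.png

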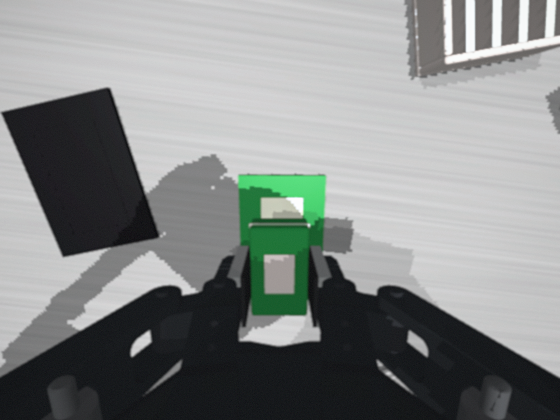

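The green box is held square at (280,270), and the mat's far edge shows at row 175 (columns 239–325). I'll compare the two centres.

Run:
```python
from h import *
c=eyes.camera_info('wrist')
m=onplane(np.array([[239,175.],[325,175]]),c,.004)*1000
e=m[0]-m[1];e/=np.hypot(*e);n=np.array([e[1],-e[0]]);n*=np.sign(n[0])
print('mat c',m.mean(0)-38*n,'w',np.hypot(*(m[0]-m[1])),'ang',np.degrees(np.arctan2(n[1],n[0])))
b=onplane(np.array([[250,227.],[308,227],[252,315],[307,315]]),c,.0711)*1000
print('box c',b.mean(0),b)
go((417.5,-259.8,32,7.4))
```

```text
mat c [ 417.16612855 -258.24014135] w 56.50892601594765 ang 7.5379984757884975
box c [ 418.03951381 -256.33682551] [[ 438.84181892 -240.2095721 ]
 [ 442.29551133 -266.25971496]
 [ 393.72443189 -246.01729601]
 [ 397.29629309 -272.86071896]]
t 5.53 P [ 417.9 -257.9   80. ] th 7.5 w 27.3 gf 35.11340081691742 F [-0.4  1.2 -0.2] q6 0.74
(417.5, -259.8, 32, 7.4) -> [-0.02  0.08  1.92] 0.02
```

Request:
drive_tool(rows=[[-0.02,0.06,0.5,0],[-0.02,0.06,1,0],[-0.02,0.06,1.4,0],[-0.02,0.06,1.65,0],[-0.02,0.06,1.8,0],[-0.02,0.06,1.88,0],[-0.02,0.06,1.93,0],[-0.02,0.06,1.95,0]])

```text
clock: 6.2
position: [0.4182, -0.2595, 0.0325]
ee_rot: [0.0, 0.998, 0.066, 0.0]
contact_force: [0.2, 0.3, -0.8]
width: 0.0272
gripper_force: 35.1
```

Request:
drive_tool(rows=[[0,0,0.02,0],[0,0,0.04,0],[0,0,0.06,0],[0,0,0.08,0],[0,0,0.09,0],[0,0,0.1,0],[0,0,0.1,0],[0,0,0.1,0]])

```text
clock: 6.87
position: [0.4182, -0.2597, 0.0311]
ee_rot: [0.0, 0.998, 0.066, 0.0]
contact_force: [-2.2, 1.8, 11.9]
width: 0.027
gripper_force: 36.6
```

Contact made; releasing.

Request:
drive_tool(rows=[[0,0,0,0],[0,0,0,0],[0,0,0,0],[0,0,0,0],[0,0,-0.3,0],[0,0,-1,0],[0,0,-2.2,0],[0,0,-3.6,0]], grip=50)

```text
clock: 7.53
position: [0.4168, -0.2585, 0.1194]
ee_rot: [-0.002, 0.998, 0.066, -0.002]
contact_force: [0.7, -0.3, -0.6]
width: 0.0502
gripper_force: 0.0
```

Run:
```python
from h import *
go((398.5,248.5,155,28.3))
p,d=eyes.get_image('top');c=eyes.camera_info('top');W=world(d,c)
for col,z in {'green':.022,'red':.072,'yellow':.054,'blue':.032}.items():
    for b in blobs(mask(p,col)):
        v,u=np.nonzero(b);k=np.abs(W[b][:,2]-z)<.006
        if k.sum()>80: print(col,u.mean().round(),v.mean().round(),k.sum(),rect(W[b][k][:,:2]))
```

```text
t 7.53 P [ 416.8 -258.5  119.4] th 7.55 w 50.2 gf 0.0 F [ 0.7 -0.3 -0.6] q6 0.74
(398.5, 248.5, 155, 28.3) -> [  1.94 -20.21  -1.36] -3.46
green 385.0 296.0 140 (array([ 419.4, -258.1]), array([41.7, 28.7], dtype=float32), 4.7)
red 145.0 311.0 657 (array([396.1, 247.3]), array([66.6, 40.7], dtype=float32), 27.8)
yellow 150.0 301.0 288 (array([398.3, 248.2]), array([92.4, 51.8], dtype=float32), 29.4)
blue 150.0 297.0 388 (array([399.7, 251.6]), array([116.2,  64.3], dtype=float32), 30.8)
```

Request:
drive_tool(rows=[[0.1,-0.8,-0.5,-0.2],[0.2,-2,-1,-0.4],[0.4,-3.3,-1.4,-0.6],[0.5,-4.6,-1.4,-0.8],[0.6,-5.9,-1.4,-1],[0.7,-7.2,-1.4,-1.3],[0.8,-8.5,-1.4,-1.6],[0.9,-9.8,-1.4,-1.9]], grip=70)

```text
clock: 8.25
position: [0.4078, -0.0122, 0.155]
ee_rot: [0.0, 0.986, 0.165, 0.0]
contact_force: [1.0, 0.4, -0.1]
width: 0.0695
gripper_force: 0.0
```

```bash
python3 -c "
from h import *
go((397.2,248.2,150,28))"
```

```text
t 8.25 P [407.8 -12.2 155. ] th 19.01 w 69.5 gf 0.0 F [ 1.   0.4 -0.1] q6 1.04
(397.2, 248.2, 150, 28) -> [ 2.99 -9.99  0.2 ] -1.5
```

Request:
drive_tool(rows=[[0.4,-1.4,0,-0.2],[0.8,-2.9,0,-0.4],[1.3,-4.4,0,-0.6],[1.7,-5.9,0.1,-0.8],[2.1,-7.3,0.1,-1.1],[2.5,-8.6,0.2,-1.3],[2.9,-9.6,0.2,-1.5],[2.98,-10,0.2,-1.5]])

```text
clock: 8.92
position: [0.3978, 0.2504, 0.1498]
ee_rot: [-0.001, 0.97, 0.243, 0.001]
contact_force: [0.4, -0.5, 0.7]
width: 0.0697
gripper_force: 0.0
```

```bash
python3 -c "
from h import *
go((397.2,248.2,81,28))"
```

```text
t 8.92 P [397.8 250.4 149.8] th 28.15 w 69.7 gf 0.0 F [ 0.4 -0.5  0.7] q6 1.49
(397.2, 248.2, 81, 28) -> [-0.07  0.07  2.75] 0.03
```

Request:
drive_tool(rows=[[0,0.02,0.6,0],[-0.03,0.05,1.3,0],[-0.05,0.05,1.9,0],[-0.05,0.05,2.3,0],[-0.05,0.05,2.6,0],[-0.05,0.05,2.72,0],[-0.05,0.05,2.75,0],[-0.05,0.05,2.75,0]])

```text
clock: 9.58
position: [0.3972, 0.2451, 0.0811]
ee_rot: [0.0, 0.97, 0.241, 0.0]
contact_force: [0.2, 1.1, -0.2]
width: 0.0699
gripper_force: 0.0
```

Request:
drive_tool(rows=[[0,0,0,0],[0,0,0,0],[0,0,0,0],[0,0,0,0],[0,0,0,0],[0,0,0,0],[0,0,0,0],[0,0,0,0]], grip=28, newtons=40)

```text
clock: 10.25
position: [0.3974, 0.2455, 0.0816]
ee_rot: [-0.0, 0.97, 0.242, 0.001]
contact_force: [-1.0, -0.4, 6.0]
width: 0.0388
gripper_force: 41.2
```

```bash
python3 -c "
from h import *
go((624.7,-128.8,150,1.8),(397,248,150,28))"
```

```text
t 10.25 P [397.4 245.5  81.6] th 27.95 w 38.8 gf 41.2023138999939 F [-1.  -0.4  6. ] q6 1.49
(624.7, -128.8, 150, 1.8) -> [ 1.02 17.49 -2.73] 4.36
(397, 248, 150, 28) -> [ 0.04 -0.09 -2.74] -0.01
```

Request:
drive_tool(rows=[[0,0,-0.15,0],[0,0,-0.5,0],[0,0,-1,0],[0,0,-1.6,0],[0,0.3,-2.2,0.1],[0,1.1,-2.6,0.3],[0.1,2.2,-2.7,0.5],[0.2,3.3,-2.7,0.8]])

```text
clock: 10.92
position: [0.4406, 0.1745, 0.1499]
ee_rot: [-0.0, 0.98, 0.201, 0.001]
contact_force: [0.8, 0.5, -1.6]
width: 0.0389
gripper_force: 40.5
```

Request:
drive_tool(rows=[[0.3,1.2,0,0.3],[0.5,2.5,0,0.6],[0.7,3.8,0,0.9],[0.9,5.1,0,1.2],[1.1,6.4,0,1.5],[1.3,7.7,0,1.8],[1.5,9,0,2.1],[1.7,10.2,0,2.4]])

```text
clock: 11.58
position: [0.5798, -0.0448, 0.1486]
ee_rot: [0.0, 0.997, 0.075, -0.0]
contact_force: [0.4, 1.1, -0.7]
width: 0.0389
gripper_force: 40.5
```

```bash
python3 -c "
from h import *
go((624.7,-128.8,90,1.8))"
```

```text
t 11.58 P [579.8 -44.8 148.6] th 8.63 w 38.9 gf 40.49416422843933 F [ 0.4  1.1 -0.7] q6 1.22
(624.7, -128.8, 90, 1.8) -> [1.27 3.59 2.34] 1.14
```

Request:
drive_tool(rows=[[0.4,1,0,0.3],[0.8,2,0,0.6],[1.1,2.9,0.2,0.9],[1.25,3.4,0.6,1.1],[1.27,3.59,1.2,1.14],[1.27,3.59,1.8,1.14],[1.27,3.59,2.2,1.14],[1.27,3.59,2.35,1.14]])

```text
clock: 12.25
position: [0.6224, -0.126, 0.0871]
ee_rot: [-0.001, 1.0, 0.017, -0.002]
contact_force: [-0.5, -0.6, -1.1]
width: 0.0389
gripper_force: 40.5
```

Run:
```python
from h import *
go((624.7,-128.8,32,1.8))
c=eyes.camera_info('wrist');p,d=eyes.get_image('wrist')
cv2.imwrite('pics/w3.png',p[:,:,::-1])
```

```text
t 12.25 P [ 622.4 -126.    87.1] th 1.92 w 38.9 gf 40.49113869667053 F [-0.5 -0.6 -1.1] q6 1.23
(624.7, -128.8, 32, 1.8) -> [0.1  0.12 2.21] 0.02
```

View pics/w3.png

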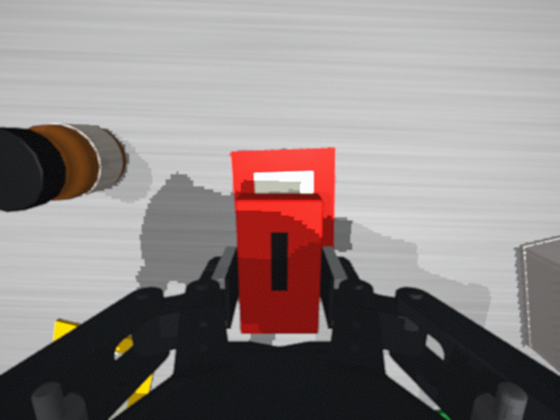

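Red case held at (279,265); the mat's far corners are at (232,152) and (335,148), and the jar is clear at (70,160).

```bash
cat >> h.py <<'E'
def cmpn(matpx,L,boxpx,ztop):
    c=eyes.camera_info('wrist')
    m=onplane(np.array(matpx,float),c,.004)*1000
    e=m[0]-m[1];w=np.hypot(*e);e/=w;n=np.array([e[1],-e[0]])
    if n[0]<0:n=-n
    print('mat c',(m.mean(0)-L/2*n).round(1),'w',w.round(1),'ang',np.degrees(np.arctan2(n[1],n[0])).round(1))
    b=onplane(np.array(boxpx,float),c,ztop)*1000
    a=b[:2].mean(0)-b[2:].mean(0)
    print('box c',b.mean(0).round(1),'L',np.hypot(*a).round(1),'W',np.hypot(*(b[0]-b[1])).round(1),'ang',np.degrees(np.arctan2(a[1],a[0])).round(1))
E
python3 - <<'E'
from h import *
cmpn([(232,152),(335,148)],100,[(236,202),(323,199),(240,332),(318,332)],.0775)
go((624.7,-128.8,32,1.8))
E
```

```text
mat c [ 625.3 -129. ] w 68.7 ang 4.1
box c [ 623.5 -124.4] L 68.1 W 38.8 ang 1.8
t 12.3 P [ 622.6 -125.9   87.4] th 1.93 w 38.9 gf 40.491392612457275 F [-0.7  0.1 -1.8] q6 1.23
(624.7, -128.8, 32, 1.8) -> [0.09 0.12 2.21] 0.02
```

Run:
```python
from h import *
z=np.load('pics/top0.npz');p,d=z['p'],z['d'];c=eyes.camera_info('top')
for col in HUE:
    for b in blobs(mask(p,col)):
        v,u=np.nonzero(b)
        if len(u)<450: continue
        f=b.astype(np.uint8);h=cv2.convexHull(np.stack([u,v],1));f=cv2.fillConvexPoly(f,h,1)
        v,u=np.nonzero(f);X=onplane(np.stack([u,v],1).astype(float),c,.004)*1000
        m=X.mean(0);w,V=np.linalg.eigh(np.cov((X-m).T));a=V[:,1]
        print(col,m.round(1),np.degrees(np.arctan(a[1]/a[0])).round(2),np.sqrt(12*w).round(1))
```

```text
blue [605.2 149.5] -14.91 [ 94.5 147.9]
yellow [466.7  23.5] -14.35 [ 83.3 125.5]
red [ 624.8 -129. ] 4.34 [70.6 99.5]
green [ 417.6 -260. ] 7.79 [58. 75.]
```

Request:
drive_tool(rows=[[0.08,0.15,0.4,-0.2],[0.08,0.15,0.9,-0.4],[0.08,0.15,1.4,-0.4],[0.08,0.15,1.75,-0.4],[0.08,0.15,1.95,-0.4],[0.08,0.15,2.08,-0.4],[0.08,0.15,2.14,-0.4],[0.08,0.15,2.17,-0.4]])

```text
clock: 12.97
position: [0.6267, -0.1305, 0.0356]
ee_rot: [0.0, 0.999, 0.038, 0.0]
contact_force: [0.0, 0.2, -2.4]
width: 0.0386
gripper_force: 40.5
```

Request:
drive_tool(rows=[[0,0,0.02,0],[0,0,0.04,0],[0,0,0.05,0],[0,0,0.06,0],[0,0,0.06,0],[0,0,0.06,0],[0,0,0.06,0],[0,0,0.06,0]])

```text
clock: 13.63
position: [0.6264, -0.1306, 0.0338]
ee_rot: [0.0, 0.999, 0.038, 0.0]
contact_force: [-0.4, -0.2, -1.3]
width: 0.0387
gripper_force: 40.5
```

Request:
drive_tool(rows=[[-0.03,-0.03,0.02,0],[-0.05,-0.04,0.04,0],[-0.05,-0.04,0.06,0],[-0.05,-0.04,0.08,0],[-0.05,-0.04,0.1,0],[-0.05,-0.04,0.11,0],[-0.05,-0.04,0.12,0],[-0.05,-0.04,0.12,0]])

```text
clock: 14.3
position: [0.625, -0.1296, 0.0316]
ee_rot: [0.0, 0.999, 0.038, 0.0]
contact_force: [-1.5, 0.4, 4.5]
width: 0.0386
gripper_force: 41.3
```

Request:
drive_tool(rows=[[0,0,0,0],[0,0,0,0],[0,0,0,0],[0,0,0,0],[0,0,-0.3,0],[0,0,-1,0],[0,0,-2.3,0],[0,0,-3.8,0]], grip=60)

```text
clock: 14.97
position: [0.6236, -0.1292, 0.1251]
ee_rot: [-0.001, 0.999, 0.038, -0.002]
contact_force: [0.6, -0.6, -0.0]
width: 0.0602
gripper_force: 0.0
```

```bash
cat >> h.py <<'E'
def look():
    p,d=eyes.get_image('top');c=eyes.camera_info('top');W=world(d,c)
    for col in HUE:
        for b in blobs(mask(p,col)):
            v,u=np.nonzero(b);Z=W[b][:,2];z=np.percentile(Z,90);k=np.abs(Z-z)<.006
            if z>.015: print(col,u.mean().round(),v.mean().round(),'z',z.round(3),k.sum(),rect(W[b][k][:,:2]))
    return p
E
python3 - <<'E'
from h import *
go((399,249,150,29.5))
look()
E
```

```text
t 14.97 P [ 623.6 -129.2  125.1] th 4.31 w 60.2 gf 0.0 F [ 0.6 -0.6 -0. ] q6 1.18
(399, 249, 150, 29.5) -> [ -7.83 -15.76  -0.93] -4.2
blue 151.0 297.0 z 0.035 365 (array([400.2, 250.8]), array([116.3,  63.6], dtype=float32), 30.8)
yellow 146.0 308.0 z 0.057 1067 (array([398.1, 248.6]), array([92.4, 52.9], dtype=float32), 29.4)
red 321.0 189.0 z 0.165 1 (array([630.9, -87.2]), array([0., 0.], dtype=float32), 0.0)
red 321.0 219.0 z 0.022 58 (array([ 599.2, -118.4]), array([17.2, 17.1], dtype=float32), 1.9)
green 386.0 301.0 z 0.022 191 (array([ 417.5, -258.5]), array([46.1, 28.3], dtype=float32), 7.1)
```

Request:
drive_tool(rows=[[-0.3,-0.6,-0.5,-0.2],[-0.8,-1.6,-1,-0.4],[-1.4,-2.8,-1,-0.8],[-2,-4,-1,-1.2],[-2.6,-5.2,-1,-1.6],[-3.2,-6.4,-1,-2],[-3.8,-7.7,-1,-2.4],[-4.5,-9,-1,-2.8]], grip=80)

```text
clock: 15.68
position: [0.4957, 0.0874, 0.1514]
ee_rot: [0.0, 0.983, 0.184, 0.001]
contact_force: [0.3, 1.5, -0.1]
width: 0.0798
gripper_force: 0.0
```

```bash
python3 -c "
from h import *
go((398.6,249,130,29.4))"
```

```text
t 15.68 P [495.7  87.4 151.4] th 21.19 w 79.8 gf 0.0 F [ 0.3  1.5 -0.1] q6 1.24
(398.6, 249, 130, 29.4) -> [-1.29 -7.43  0.85] -1.37
```

Request:
drive_tool(rows=[[-0.2,-1.3,0.1,-0.3],[-0.5,-2.7,0.2,-0.6],[-0.7,-4.1,0.4,-0.9],[-0.9,-5.4,0.6,-1.1],[-1.1,-6.5,0.7,-1.3],[-1.25,-7.2,0.85,-1.37],[-1.29,-7.43,0.85,-1.37],[-1.29,-7.43,0.85,-1.37]])

```text
clock: 16.35
position: [0.3984, 0.2488, 0.1298]
ee_rot: [0.0, 0.967, 0.254, 0.0]
contact_force: [0.1, 0.3, 0.8]
width: 0.0799
gripper_force: 0.0
```

```bash
python3 -c "
from h import *
go((398.6,249,60,29.4))"
```

```text
t 16.35 P [398.4 248.8 129.8] th 29.47 w 79.9 gf 0.0 F [0.1 0.3 0.8] q6 1.47
(398.6, 249, 60, 29.4) -> [ 0.01 -0.    2.79] 0.01
```

Request:
drive_tool(rows=[[0,0,0.6,0],[0,0,1.3,0],[0,0,1.9,0],[0,0,2.3,0],[0,0,2.6,0],[0,0,2.75,0],[0,0,2.8,0],[0,0,2.8,0]])

```text
clock: 17.02
position: [0.3996, 0.2476, 0.0597]
ee_rot: [0.0, 0.968, 0.253, 0.0]
contact_force: [-0.1, 0.2, 0.5]
width: 0.0795
gripper_force: 0.0
```

Request:
drive_tool(rows=[[0,0,0,0],[0,0,0,0],[0,0,0,0],[0,0,0,0],[0,0,0,0],[0,0,0,0],[0,0,0,0],[0,0,0,0]], grip=40, newtons=45)

```text
clock: 17.68
position: [0.3995, 0.2481, 0.0604]
ee_rot: [0.0, 0.967, 0.253, 0.001]
contact_force: [0.2, -1.0, 5.9]
width: 0.0506
gripper_force: 47.7
```

```bash
python3 -c "
from h import *
go((466.7,23.5,110,-14.4),(398,249,120,29))"
```

```text
t 17.68 P [399.5 248.1  60.4] th 29.35 w 50.6 gf 47.66138434410095 F [ 0.2 -1.   5.9] q6 1.47
(466.7, 23.5, 110, -14.4) -> [-2.06  9.15 -1.99] 7.29
(398, 249, 120, 29) -> [-0.03 -0.06 -2.39] 0.06
```

Request:
drive_tool(rows=[[0,0,-0.15,0],[0,0,-0.5,0],[0,0,-1,0],[0,0,-1.5,0],[-0.1,0.3,-2,0.2],[-0.2,0.9,-2.2,0.6],[-0.4,1.7,-2.2,1.2],[-0.6,2.6,-2.2,1.9]])

```text
clock: 18.35
position: [0.4179, 0.1838, 0.1155]
ee_rot: [-0.0, 0.988, 0.155, 0.001]
contact_force: [0.9, 0.3, -3.0]
width: 0.0509
gripper_force: 47.3
```

```bash
python3 -c "
from h import *
go((466.7,23.5,90,-14.4))"
```

```text
t 18.35 P [417.9 183.8 115.5] th 17.85 w 50.9 gf 47.25278913974762 F [ 0.9  0.3 -3. ] q6 1.52
(466.7, 23.5, 90, -14.4) -> [-0.11  6.7   1.02] 5.37
```

Request:
drive_tool(rows=[[0,1,0,0.8],[0,2.1,0,1.6],[-0.1,3.2,0,2.4],[-0.1,4.3,0.1,3.2],[-0.1,5.3,0.3,4],[-0.1,6.1,0.6,4.7],[-0.1,6.6,0.9,5.2],[-0.1,6.7,1,5.37]])

```text
clock: 19.02
position: [0.4673, 0.0219, 0.0891]
ee_rot: [0.0, 0.992, -0.126, -0.0]
contact_force: [-0.1, -0.2, -1.8]
width: 0.051
gripper_force: 47.3
```

Run:
```python
from h import *
go((466.7,23.5,32.4,-14.4))
c=eyes.camera_info('wrist');p,d=eyes.get_image('wrist')
cv2.imwrite('pics/w4.png',p[:,:,::-1])
```

```text
t 19.02 P [467.3  21.9  89.1] th -14.51 w 51.0 gf 47.33118653297424 F [-0.1 -0.2 -1.8] q6 1.72
(466.7, 23.5, 32.4, -14.4) -> [-0.04 -0.06  2.27] -0.02
```

View pics/w4.png

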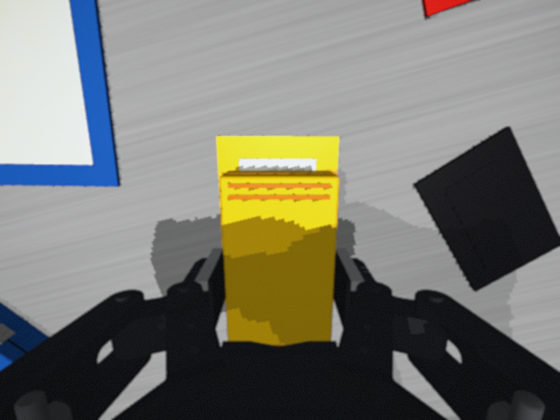

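The mailer is held with its far top edge at row 176 (columns 221–336); the mat's far edge is at row 136 (columns 216–340).

Run:
```python
from h import *
c=eyes.camera_info('wrist')
m=onplane(np.array([[216,136.],[340,136]]),c,.004)*1000
b=onplane(np.array([[221,177.],[336,177]]),c,.0827)*1000
a=np.radians(-14.4);n=np.array([np.cos(a),np.sin(a)])
print('mat',m.mean(0)-62*n,np.hypot(*(m[0]-m[1])),'box',b.mean(0)-47*n,np.hypot(*(b[0]-b[1])))
e=m[0]-m[1];print(np.degrees(np.arctan2(e[1],e[0]))-90)
go((466.7,23.5,32.4,-14.4))
```

```text
mat [466.61291757  24.66542761] 82.41077097028149 box [465.81967678  24.49579731] 48.82384199170569
-14.43838006748588
t 19.07 P [466.7  22.7  88.9] th -14.46 w 50.9 gf 47.33507037162781 F [ 0.4  1.1 -2.2] q6 1.72
(466.7, 23.5, 32.4, -14.4) -> [-0.01 -0.03  2.26] -0.01
```

Well aligned; lowering.

Request:
drive_tool(rows=[[0.02,-0.01,0.4,0],[0.02,-0.01,0.9,0],[0.02,-0.01,1.4,0],[0.02,-0.01,1.75,0],[0.02,-0.01,2,0],[0.02,-0.01,2.13,0],[0.02,-0.01,2.18,0],[0.02,-0.01,2.2,0]])

```text
clock: 19.73
position: [0.4677, 0.0241, 0.0347]
ee_rot: [0.0, 0.992, -0.124, 0.0]
contact_force: [-0.2, -0.2, -1.3]
width: 0.0507
gripper_force: 47.3
```

Request:
drive_tool(rows=[[0,0,0.02,0],[0,0,0.04,0],[0,0,0.06,0],[0,0,0.07,0],[0,0,0.08,0],[0,0,0.08,0],[0,0,0.08,0],[0,0,0.08,0]])

```text
clock: 20.4
position: [0.4675, 0.0238, 0.0326]
ee_rot: [0.0, 0.992, -0.124, 0.0]
contact_force: [0.1, -0.1, -2.5]
width: 0.0505
gripper_force: 47.3
```

Request:
drive_tool(rows=[[0,0,0.02,0],[0,0,0.04,0],[0,0,0.05,0],[0,0,0.06,0],[0,0,0.07,0],[0,0,0.07,0],[0,0,0.07,0],[0,0,0.07,0]])

```text
clock: 21.07
position: [0.4676, 0.0239, 0.0323]
ee_rot: [0.0, 0.992, -0.124, 0.0]
contact_force: [-3.3, -0.0, 13.6]
width: 0.0505
gripper_force: 49.2
```

Request:
drive_tool(rows=[[0,0,0,0],[0,0,0,0],[0,0,0,0],[0,0,0,0],[0,0,-0.3,0],[0,0,-1,0],[0,0,-2.2,0],[0,0,-3.6,0]], grip=72)

```text
clock: 21.73
position: [0.466, 0.024, 0.1207]
ee_rot: [0.0, 0.992, -0.124, -0.002]
contact_force: [0.9, 0.4, -0.0]
width: 0.0721
gripper_force: 0.0
```

Run:
```python
from h import *
go((400.5,251,130,30.8))
look()
```

```text
t 21.73 P [466.   24.  120.7] th -14.3 w 72.1 gf 0.0 F [ 0.9  0.4 -0. ] q6 1.72
(400.5, 251, 130, 30.8) -> [-4.78 -8.15 -0.36] -7.52
blue 148.0 305.0 z 0.035 1670 (array([400. , 251.4]), array([116.4,  63.6], dtype=float32), 30.7)
yellow 261.0 261.0 z 0.028 450 (array([489.4,  19.1]), array([51.6, 46.7], dtype=float32), 76.1)
red 329.0 205.0 z 0.023 576 (array([ 625. , -128.1]), array([69.9, 40. ], dtype=float32), 4.5)
green 386.0 301.0 z 0.022 198 (array([ 417.2, -258.6]), array([46.5, 28.8], dtype=float32), 6.9)
```

Request:
drive_tool(rows=[[-0.2,-0.4,-0.3,-0.4],[-0.6,-1,-0.4,-1.2],[-1.1,-1.9,-0.4,-2.1],[-1.8,-3,-0.4,-3.1],[-2.5,-4.2,-0.4,-4.1],[-3.1,-5.3,-0.4,-5.1],[-3.8,-6.4,-0.4,-6.1],[-4.3,-7.4,-0.4,-7]], grip=85)

```text
clock: 22.45
position: [0.4065, 0.2315, 0.1302]
ee_rot: [-0.0, 0.97, 0.243, -0.001]
contact_force: [0.3, -0.9, -0.4]
width: 0.0852
gripper_force: 0.0
```

Request:
drive_tool(rows=[[0,0,0,0],[0,0,0,0],[0,0,0,0],[0,0,0,0],[0,0,0,0],[0,0,0,0],[0,0,0,0],[0,0,0,0]])

```text
clock: 23.12
position: [0.4092, 0.2291, 0.1308]
ee_rot: [0.0, 0.971, 0.239, -0.0]
contact_force: [-0.7, -0.5, -0.4]
width: 0.0855
gripper_force: 0.0
```

```bash
python3 -c "
from h import *
go((400.5,252,80,30.7),(400.5,252,28,30.7))"
```

```text
t 23.12 P [409.2 229.1 130.8] th 27.64 w 85.5 gf 0.0 F [-0.7 -0.5 -0.4] q6 1.45
(400.5, 252, 80, 30.7) -> [ 0.12 -0.97  2.03] -0.51
(400.5, 252, 28, 30.7) -> [ 0.12 -0.97  4.11] -0.51
```

Request:
drive_tool(rows=[[0.05,-0.4,0.3,-0.2],[0.1,-0.8,0.8,-0.4],[0.12,-0.97,1.3,-0.51],[0.12,-0.97,1.7,-0.51],[0.12,-0.97,2,-0.51],[0.12,-0.97,2,-0.51],[0.12,-0.97,2,-0.51],[0.12,-0.97,2,-0.51]])

```text
clock: 23.78
position: [0.4007, 0.2528, 0.081]
ee_rot: [-0.0, 0.964, 0.265, 0.0]
contact_force: [0.2, 0.5, -0.0]
width: 0.0847
gripper_force: 0.0
```

Run:
```python
from h import *
go((400.5,252,28,30.7))
p=look()
```

```text
t 23.78 P [400.7 252.8  81. ] th 30.77 w 84.7 gf 0.0 F [ 0.2  0.5 -0. ] q6 1.45
(400.5, 252, 28, 30.7) -> [-0.02  0.02  2.12] 0.01
blue 140.0 290.0 z 0.035 646 (array([429.5, 268.7]), array([63.2, 47.9], dtype=float32), -59.8)
blue 158.0 322.0 z 0.035 470 (array([364.5, 230.1]), array([64.7, 36.2], dtype=float32), -54.5)
yellow 257.0 275.0 z 0.028 1077 (array([466.3,  24.9]), array([94.3, 51.6], dtype=float32), -14.2)
red 329.0 205.0 z 0.023 576 (array([ 625. , -128.4]), array([69.7, 40.8], dtype=float32), 4.3)
green 386.0 301.0 z 0.022 196 (array([ 417.4, -258.3]), array([46.4, 28.4], dtype=float32), 6.9)
```

All three placed items are on target. Descending on the blue box.

Request:
drive_tool(rows=[[0,0,0.4,0],[0,0,0.9,0],[0,0,1.3,0],[0,0,1.7,0],[0,0,1.95,0],[0,0,2.08,0],[0,0,2.12,0],[0,0,2.12,0]])

```text
clock: 24.5
position: [0.4006, 0.2526, 0.0279]
ee_rot: [0.0, 0.964, 0.265, 0.0]
contact_force: [0.1, 0.8, -1.1]
width: 0.0849
gripper_force: 0.0
```

Request:
drive_tool(rows=[[0,0,0,0],[0,0,0,0],[0,0,0,0],[0,0,0,0],[0,0,0,0],[0,0,0,0],[0,0,0,0],[0,0,0,0]], grip=52, newtons=60)

```text
clock: 25.17
position: [0.4009, 0.2527, 0.0287]
ee_rot: [0.0, 0.964, 0.265, 0.001]
contact_force: [-0.2, 0.0, 5.8]
width: 0.0624
gripper_force: 66.4
```

```bash
python3 -c "
from h import *
go((605.2,149.5,95,-14.9))"
```

```text
t 25.17 P [400.9 252.7  28.7] th 30.78 w 62.4 gf 66.35487914085388 F [-0.2  0.   5.8] q6 1.45
(605.2, 149.5, 95, -14.9) -> [ 4.91  7.73 -2.64] 7.61
```

Request:
drive_tool(rows=[[0,0,-0.15,0],[0,0,-0.5,0],[0,0,-1,0],[0,0,-1.6,0],[0.1,0.2,-2.2,0.2],[0.5,0.8,-2.6,0.7],[1,1.5,-2.6,1.4],[1.5,2.3,-2.6,2.2]])

```text
clock: 25.83
position: [0.4625, 0.2225, 0.0942]
ee_rot: [-0.0, 0.988, 0.151, 0.001]
contact_force: [-0.2, -0.1, -3.8]
width: 0.0632
gripper_force: 66.2
```

```bash
python3 -c "
from h import *
go((605.2,149.5,90,-14.9))"
```

```text
t 25.83 P [462.5 222.5  94.2] th 17.42 w 63.2 gf 66.2364113330841 F [-0.2 -0.1 -3.8] q6 1.58
(605.2, 149.5, 90, -14.9) -> [4.57 4.5  0.17] 5.39
```

Request:
drive_tool(rows=[[0.7,0.7,0,0.8],[1.4,1.4,0,1.6],[2.1,2.1,0,2.5],[2.8,2.8,0,3.4],[3.5,3.4,0,4.2],[4.1,4,0.1,4.9],[4.5,4.4,0.1,5.3],[4.57,4.5,0.1,5.39]])

```text
clock: 26.5
position: [0.6075, 0.1483, 0.0903]
ee_rot: [0.0, 0.992, -0.13, 0.001]
contact_force: [0.9, 0.0, -2.8]
width: 0.0629
gripper_force: 66.2
```

Run:
```python
from h import *
go((605.2,149.5,32.7,-14.9))
c=eyes.camera_info('wrist');p,d=eyes.get_image('wrist')
cv2.imwrite('pics/w5.png',p[:,:,::-1])
```

```text
t 26.5 P [607.5 148.3  90.3] th -14.91 w 62.9 gf 66.23464465141296 F [ 0.9  0.  -2.8] q6 1.96
(605.2, 149.5, 32.7, -14.9) -> [-0.11 -0.02  2.3 ] -0.0
```

View pics/w5.png

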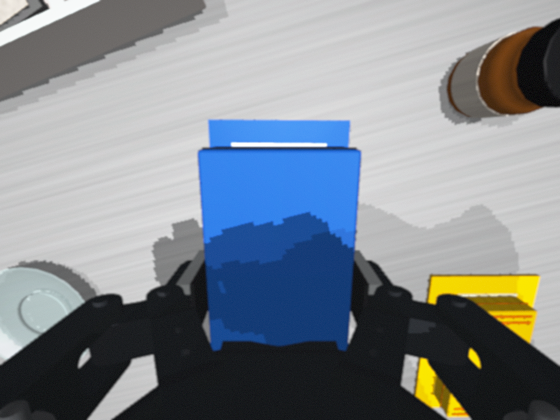

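The blue box's far top edge is at row 151 (columns 199–360), the mat's far edge is at row 121 (columns 209–350), and the jar is clear at (510,70).

Run:
```python
from h import *
c=eyes.camera_info('wrist')
m=onplane(np.array([[209,121.],[350,121]]),c,.004)*1000
b=onplane(np.array([[199,151.],[360,151]]),c,.0936)*1000
a=np.radians(-14.9);n=np.array([np.cos(a),np.sin(a)])
print('mat',m.mean(0)-74*n,np.hypot(*(m[0]-m[1])),'box',b.mean(0)-59*n,np.hypot(*(b[0]-b[1])))
go((605.2,149.5,32.7,-14.9))
```

```text
mat [603.70060732 150.33401144] 93.18944194032474 box [604.64250317 150.27282655] 61.83291105594614
t 26.55 P [606.2 148.6  90.2] th -14.86 w 62.7 gf 66.23539566993713 F [ 0.4  0.3 -2.6] q6 1.96
(605.2, 149.5, 32.7, -14.9) -> [-0.05 -0.03  2.3 ] 0.01
```

Request:
drive_tool(rows=[[-0.05,-0.02,0.4,0],[-0.05,-0.02,0.9,0],[-0.05,-0.02,1.4,0],[-0.05,-0.02,1.8,0],[-0.05,-0.02,2.05,0],[-0.05,-0.02,2.17,0],[-0.05,-0.02,2.22,0],[-0.05,-0.02,2.24,0]])

```text
clock: 27.22
position: [0.6038, 0.1506, 0.0343]
ee_rot: [-0.0, 0.992, -0.128, 0.0]
contact_force: [-0.0, -0.3, -1.7]
width: 0.0627
gripper_force: 66.3
```

Request:
drive_tool(rows=[[0,0,0.02,0],[0,0,0.04,0],[0,0,0.05,0],[0,0,0.06,0],[0,0,0.07,0],[0,0,0.08,0],[0,0,0.08,0],[0,0,0.08,0]])

```text
clock: 27.88
position: [0.604, 0.1503, 0.0327]
ee_rot: [0.0, 0.992, -0.129, 0.0]
contact_force: [-0.1, 0.0, 1.6]
width: 0.0628
gripper_force: 66.6
```

Request:
drive_tool(rows=[[0,0,0.02,0],[0,0,0.03,0],[0,0,0.03,0],[0,0,0.03,0],[0,0,0.03,0],[0,0,0.03,0],[0,0,0.03,0],[0,0,0.03,0]])

```text
clock: 28.55
position: [0.604, 0.1504, 0.0327]
ee_rot: [0.0, 0.992, -0.128, 0.0]
contact_force: [-1.6, -1.3, 6.1]
width: 0.0629
gripper_force: 67.3
```

Request:
drive_tool(rows=[[0,0,0,0],[0,0,0,0],[0,0,0,0],[0,0,0,0],[0,0,-0.3,0],[0,0,-1,0],[0,0,-2.2,0],[0,0,-3.6,0]], grip=84)

```text
clock: 29.22
position: [0.6024, 0.1502, 0.1209]
ee_rot: [0.001, 0.992, -0.129, -0.002]
contact_force: [0.5, -0.2, -1.2]
width: 0.0843
gripper_force: 0.0
```

Request:
drive_tool(rows=[[-0.4,0,-0.6,0],[-1.2,0,-1.2,0],[-2.3,0,-1.8,0],[-3.4,0,-2,0],[-4.5,0,-2,0],[-5.5,0,-2,0],[-6,0,-2,0],[-6,0,-2,0]])

```text
clock: 29.88
position: [0.4561, 0.189, 0.172]
ee_rot: [0.0, 0.992, -0.128, -0.001]
contact_force: [0.7, -0.5, -0.9]
width: 0.0837
gripper_force: 0.0
```

Run:
```python
from h import *
go()
p=look();cv2.imwrite('pics/end.png',p[:,:,::-1])
d=eyes.get_image('top')[1];W=world(d,eyes.camera_info('top'));jar=W[170:195,258:285].reshape(-1,3);k=(jar[:,2]>.06)&(jar[:,2]<.1);print('jar',jar[k].mean(0),k.sum())
```

```text
t 29.88 P [456.1 189.  172. ] th -14.67 w 83.7 gf 0.0 F [ 0.7 -0.5 -0.9] q6 2.08
blue 201.0 210.0 z 0.038 1693 (array([602.2, 151.4]), array([117.9,  64.3], dtype=float32), -14.7)
yellow 257.0 275.0 z 0.028 1064 (array([466.4,  25. ]), array([94.7, 51.7], dtype=float32), -14.5)
red 329.0 205.0 z 0.023 573 (array([ 624.9, -128.3]), array([69.9, 40.2], dtype=float32), 4.7)
green 386.0 301.0 z 0.022 192 (array([ 417.4, -258.6]), array([46.4, 28.6], dtype=float32), 6.3)
jar [6.64588023e-01 6.33070838e-04 7.49696571e-02] 282
```

View pics/end.png

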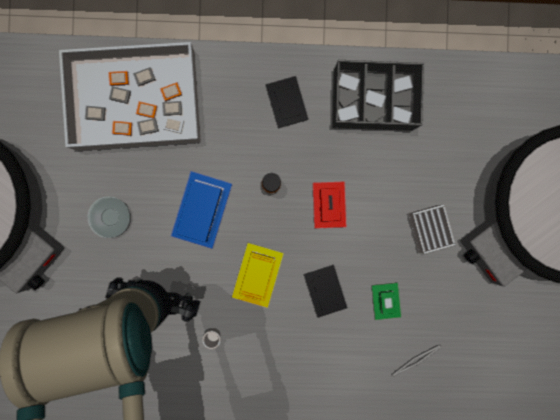

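All four items sit on their own mats, within about 4 mm and 1.5° (blue at (202,210), yellow (258,275), red (329,205), green (386,301)). The jar is unmoved at (271,184).

```bash
python3 -c "
from rig import order
print(order.sign_off())"
```

```text
the job is handed in; nothing more can be done
None
```

The stack is apart and handed in at about 30 s: each item is right way up on its own mat, within about 4 mm and 1.5° of the panel by the last top view, and the jar hasn't moved.

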